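Index the glass turntable one hole on

ROBOT

A 6-joint arm with a two-finger parallel gripper is mounted at the origin on the work surface. World frame = base frame: x ahead of the robot, y to its left, z up, the work surface at z = 0. Lengths are in m, angles in rad, forces in N, time in s.
With the tool pointing down it reaches from about 0.425 to 0.925 m from the base axis. Payload 12.5 kg.
Tool frame: the origin (TCP) lies at the very end of the fingers, on their centre line; the grasp point (between the pads) lies 19 mm behind it; y points along the fingers, x is the direction in which the jaws open and shut, and the axes are right-handed (so a half turn about y gives the same grasp; the last joint's range is limited). The gripper opens to 85 mm and grips with 20 to 120 N. Pads are 22 mm wide; open, the fingers measure 114 mm over their backs; the gripper's body (76 mm by 85 mm) begins 54 mm behind the grasp point. The pads swing forward as they close: fully open they stand 13 mm farther back than shut.
Start: joints at [1.163, 0.491, 1.559, -0, 1.092, -0.106], TCP at [0.186, 0.597, 0.231] pointing down, gripper open.
Joint ranges: [-3.1, 3.1], [-0.84, 2.19], [0.05, 2.79], [-1.13, 4.28], [0.06, 2.93], [-2.69, 2.69]. Speed limits (rad/s): [2.22, 2.22, 2.79, 3.14, 3.14, 3.14].

INTERFACE

Orientations are given as a unit quaternion [x, y, z, w].
In Python, from plant import * gives the robot as it stands. The module is installed in compiled form; this text tells all that it offers.
- The arm moves only by the tool drive_tool, never from a script. Its argument "series" is a list that holds one entry, the list of rows, each a list of 6 numbers: the shift along the tool's x, y, z in cm, then the turn, a rotation vector about the tool's x, y, z in degrees. A call has 1 to 10 rows; each row shifts and turns the commanded pose from where the row before left it, along the tool's axes as they then stand; what a row does not reach is not made up. A row lasts 1/8 s, in which the tool goes at most 62.5 mm and 10.7 degrees, less where a joint would pass 70% of its speed; a pose out of reach is approached as far as the arm can. A call with a gripper value outside its range is refused whole. "gripper" is the opening, from -1 (shut) to 1 (fully open), set as the call begins (left out, the last holds). The fingers move at their own pace and stop on an object; "newtons" is the grip in N (left out, the last holds). Time passes only in rows, so rows that do not move let the fingers close. It gives the time, the measured TCP pose, the force and the opening at its end, in the units of the state.
- get_obs(): the state, without advancing time (a new reading comes with each control period).
- snapshot(name): name is "scene" or "side" or "wrist"; returns the picture (400x640x3 uint8, red, green, blue); there is no depth.
- camera_params(name): a dict with "fx", "fy", "cx", "cy" (pixels), "k1" (the pictures are not rectified: a ray, as slopes to the right and down, at radius r is drawn at 1 + k1 r^2 times it, then the intrinsics apply), "world_to_cam" (4x4, takes a point from world to camera coordinates). Camera axes: x right, y down, z forward; pixel columns grow to the right and rows downward; lengths in m; the calibration is good to about 2 mm. A picture is of the moment at which its call begins: read the wrist's pose just before it. camera_params takes no time and is no camera call; for the wrist camera it gives the pose at the moment of the call.
- finish_job(): hands the job in, once; it reports no verdict.
Trained networks look in the newest picture that a camera, given by its name, has taken for a name from the list of things; names that differ only in an ending like _2 or _b are one class to them, and where a whole thing is asked for, a point or a joint stands for the part that bears it (a point fixed in the world has none). Each returns a list of dicts, best first, with "conf" (0 to 1); they miss things now and then, are a little off and sometimes report something else, mostly with a low value. They report only what shows in the picture. A call takes as long as a camera call. They do not tell look-alikes from the thing itself.
- boxes_of(camera, label): "location" ([x, y, z] in m, in world coordinates, good to about 4 mm: the middle of the surface that is visible of it).
- pinpoint(camera, label): "location" ([x, y, z] in m, in world coordinates, good to about 4 mm: a listed point, or the origin of a listed thing).
The state is a dict: "time": time; "joints": joint angles; "qd": joint speeds; "effort": joint torques, N m; "position": TCP position; "eef_rot": TCP orientation; "wrist_force": force on the tool from outside, world axes, zero at the start; "moment": the same for the moment, N m; "grip_width": finger opening in m.
Only numpy, scipy, OpenCV 4.12 (cv2) and the standard library are available. Lean on these libraries where they do the work, as an engineer would, in place of code of your own. Each camera call takes 0.05 s, during which the arm holds its last target. There are 200 camera calls.

TASK

Index the turntable one hole on, towards the violet glass teardrop: with a fingertip press the red plunger cap down until its pin is out of its hole, swing it round to the very next hole on the teardrop's side, and let the cap spring fully up so that the pin locks there. It takes only pushing, no gripping: do not lift or shift the other things, and leave the opal disc lying centred on the turntable. Finish with the hand clear.

Things in the scene. Friction and masses are not known exactly. Their poses are not given: they have to be found in the camera images.
- index_base: Fixed base of the indexing turntable. Origin: on the table surface, on the turning axis. At the start the plunger arm points along this frame's -x; z is up. It carries the aluminium index arc.
- start_hole (a point): Centre of the hole the pin starts in, at the top of the fixed index arc (24 mm wide, 117 mm from the axis, 30 to 38 mm above the table). The arc has five square 16 mm holes at -60, -30, 0, 30, 60 degrees of turntable; this is the one at 0. The arc ends in posts at 82 degrees either side.
- turntable (a joint): Angle of turntable and plunger arm (rad): 0 at the start, positive anticlockwise from above, stops at +-1.1. At angle q the cap centre is at (-156 cos q, -156 sin q) mm in the index_base frame: positive q carries it towards -y there. With the pin out, turning takes under 1 N at the cap; the locked pin has 1 degree of play.
- plunger (a joint): How far the spring plunger is pressed (m): 0 fully up, pin in a hole; 0.016 bottom stop. The 12 mm brass pin, round-tipped, enters the arc from below; pressing lowers it, clear of the arc from 0.011 on. Spring 3 N at the top, 9 N at the bottom. Let up between holes, the pin rubs under the arc and pops up once within about 4 mm of the next hole.
- cap (a point): Centre of the dished floor of the red plunger cap, 54 mm above the table when up; moves with it. The dish is 50 mm across outside, 44 mm inside, its rim 7 mm above the floor, so shut fingertips set in it push it both down and sideways. It rides on the turntable's arm, 156 mm from the axis. Axes: x from the cap towards the turning axis, z up.
- teardrop: Violet glass teardrop standing on the table, 48 mm across, 62 mm tall, loose; origin at the centre of its underside. It stands about 235 mm from the turning axis, on the +y or the -y side of the index_base frame, and so tells which way to turn. Leave it alone.
- opal_disc: Yellow opal glass disc, 150 mm across, 5 mm thick, lying loose and centred on the grey rubber turntable (radius 98 mm, top 40 mm above the table); origin at the centre of its underside. It must stay there.
- oil_pot: White ceramic cutter oil pot with brass cap, 60 mm across and 62 mm tall, loose; origin at the centre of its underside. It stands on the side of the turntable opposite to the teardrop. Leave it alone.
- plier: Steel breaker-grozer plier, 200 mm long, 55 mm wide, 13 mm high, lying between robot and turntable on the robot's right; loose bystander; origin near its middle.
- cutter: Blue pencil glass cutter, 137 mm long, 14 mm thick, lying between robot and turntable on the robot's left; loose bystander; origin near its middle.
- nugget_jar: Rust-coloured jar with white lid, 64 mm across and 85 mm tall, on the left; loose bystander; origin at the centre of its underside.
There are look-alikes about, which are no part of the job. There is more than one size of the opal_disc; the job needs the largest.

How it is judged:
By the outcome, as a careful person would: the job done as asked, in the order asked, and still so for the second after the job is handed in, with the robot touching nothing.
It also fails if it takes over 35 s, if anything falls off the work surface, if the arm or the gripper's body presses on something with over 40 N, if the wrist force passes 120 N, or if a joint passes its speed limit or range.

## Working session

There is one attempt and no reset: what is moved stays moved. The work goes in short steps, Python scripts to look and compute and a tool call to move; the robot and the scene stay as the last step left them, time stands still between calls to the robot, and variables do not carry over. Pictures are saved under pics/ and viewed, on a budget of 10 in all, crops included, one or two more only if the job needs it, and the job is handed in when it is done.

Besides the shell and the picture viewer there is one more tool, called after "Request:" by a JSON object that holds its "method" and its "body", one argument or row to a line. drive_tool: Moves the arm, as the interface text tells. Its arguments: {"type":"object","properties":{"series":{"type":"array","items":{"type":"array","items":{"type":"array","items":{"type":"number"}}}},"gripper":{"type":"number"},"newtons":{"type":"number"}},"required":["series"]}

```bash
mkdir -p pics; python3 - <<'E'
from plant import *
import cv2,numpy as np
o=get_obs();print({k:np.round(v,3) for k,v in o.items()})
for c in ("scene","side"):
    im=snapshot(c);cv2.imwrite(f"pics/{c}0.png",im[:,:,::-1])
    for l in ("cap","start_hole","index_base","teardrop","opal_disc","oil_pot"):
        r=pinpoint(c,l);print(c,l,[(np.round(d["location"],3).tolist(),round(d["conf"],2)) for d in r[:3]])
E
```

```text
{'time': np.float64(0.0), 'joints': array([ 1.163,  0.492,  1.559,  0.   ,  1.092, -0.106]), 'qd': array([-0.   , -0.001,  0.001, -0.002, -0.001, -0.   ]), 'effort': array([ 1.0000e-03, -6.1846e+01, -2.6159e+01, -0.0000e+00,  4.0000e-03,
       -0.0000e+00]), 'position': array([0.186, 0.597, 0.231]), 'eef_rot': array([ 0.57 ,  0.419, -0.42 , -0.569]), 'wrist_force': array([-0.664, -0.291,  0.389]), 'moment': array([-0.014,  0.012, -0.064]), 'grip_width': np.float64(0.085)}
scene cap [([0.623, 0.2, 0.004], 0.73), ([0.484, -0.025, 0.056], 0.62)]
scene start_hole [([0.525, -0.027, 0.039], 0.72), ([0.485, -0.026, 0.056], 0.68)]
scene index_base [([0.643, -0.035, 0.002], 0.66)]
scene teardrop [([0.62, 0.2, 0.004], 0.66), ([0.315, 0.33, 0.007], 0.64), ([0.643, -0.034, -0.001], 0.28)]
scene opal_disc [([0.393, 0.069, -0.002], 0.88), ([0.643, -0.037, 0.043], 0.74), ([0.408, -0.098, -0.002], 0.59)]
scene oil_pot [([0.607, -0.267, -0.004], 0.66)]
side cap [([0.485, -0.021, 0.05], 0.88)]
side start_hole [([0.526, -0.028, 0.042], 0.59)]
side index_base [([0.643, -0.035, -0.002], 0.82)]
side teardrop [([0.603, -0.267, -0.001], 0.56), ([0.629, 0.2, 0.004], 0.55)]
side opal_disc [([0.645, -0.032, 0.039], 0.83), ([0.393, 0.073, 0.0], 0.71), ([0.406, -0.101, 0.003], 0.63)]
side oil_pot []
```

View pics/scene0.png

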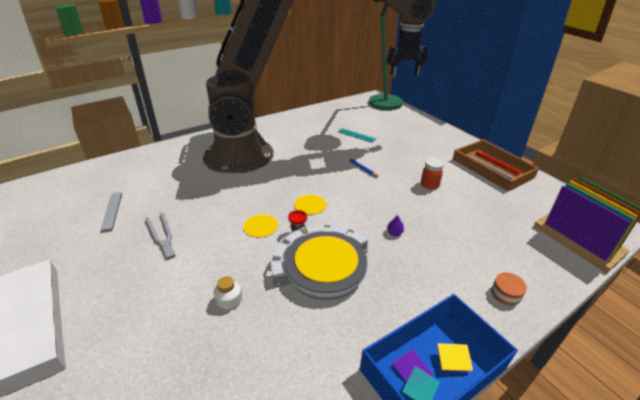

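View pics/side0.png

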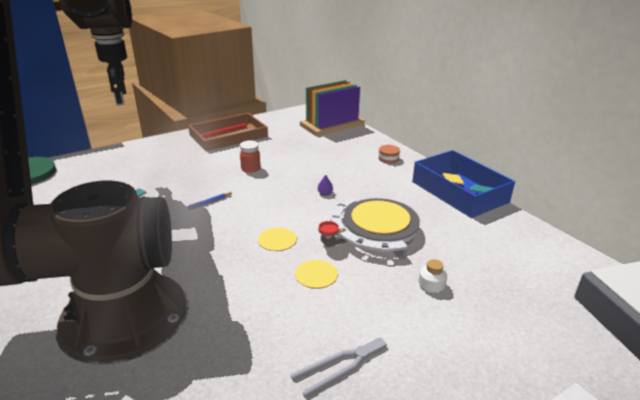

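The teardrop is on the world +y side (pixel 397,225 in the scene view, 325,185 in the side view). The oil pot is at −y and the cap is nearest the robot at (298,218). The index_base yaw is about −0.07, so the turn is q = −30°.

```bash
cat > h.py <<'E'
from plant import *
import numpy as np
from scipy.spatial.transform import Rotation as R
def rot(o): return R.from_quat(o["eef_rot"])
def local(vec,r): return np.round(r.inv().apply(vec)*100,2)  # world m -> tool cm
E
python3 - <<'E'
from h import *
o=get_obs();r=rot(o);print(np.round(r.as_matrix(),3))
p=o["position"];print(p)
for t in ([.36,.32,.231],[.475,-.025,.2]):
    print(local(np.array(t)-p,r));p=np.array(t)
c=camera_params("wrist");w=np.linalg.inv(c["world_to_cam"]);print(np.round(w,3),c["fx"],c["k1"])
E
```

```text
[[ 0.297  0.    -0.955]
 [ 0.955  0.     0.297]
 [ 0.    -1.    -0.   ]]
[0.18575817 0.5967714  0.2313346 ]
[-21.25   0.03 -24.86]
[-29.52   3.1  -21.24]
[[ 0.298  0.914  0.274  0.116]
 [ 0.955 -0.285 -0.086  0.619]
 [-0.     0.287 -0.958  0.374]
 [ 0.     0.     0.     1.   ]] 324.95907719710357 0.012298806167674127
```

Request:
{"method": "drive_tool", "body": {
  "series": [
    [[-3.5,0,-4.1,0,0,0],[-3.5,0,-4.1,0,0,0],[-3.5,0,-4.1,0,0,0],[-3.5,0,-4.1,0,0,0],[-3.5,0,-4.1,0,0,0],[-3.6,0,-4.1,0,0,0]]
  ],
  "gripper": -1,
  "newtons": 20
}}

```text
time: 1.45
position: [0.3587, 0.3207, 0.2315]
eef_rot: [-0.569, -0.419, 0.419, 0.569]
wrist_force: [0.8, 0.5, 0.4]
grip_width: -0.0002
```

Request:
{"method": "drive_tool", "body": {
  "series": [
    [[-4.2,0.4,-3,0,0,0],[-4.2,0.4,-3,0,0,0],[-4.2,0.4,-3,0,0,0],[-4.2,0.4,-3,0,0,0],[-4.2,0.5,-3,0,0,0],[-4.2,0.5,-3,0,0,0],[-4.2,0.5,-3,0,0,0],[0,0,0,0,0,0]]
  ]
}}

```text
time: 2.45
position: [0.4718, -0.0237, 0.2]
eef_rot: [0.57, 0.418, -0.418, -0.57]
wrist_force: [0.0, 0.4, -0.4]
grip_width: -0.0004
```

```bash
python3 - <<'E'
from h import *
import cv2
o=get_obs();p=o["position"];r=rot(o);print(p,np.round(r.as_matrix(),3),o["grip_width"],o["time"])
im=snapshot("wrist");cv2.imwrite("pics/w1.png",im[:,:,::-1])
for l in ("cap","start_hole","index_base","opal_disc"):
    print(l,[(np.round(d["location"],4).tolist(),round(d["conf"],2)) for d in pinpoint("wrist",l)[:3]])
E
```

```text
[ 0.47182989 -0.02365026  0.19995337] [[ 0.301  0.    -0.954]
 [ 0.954 -0.     0.301]
 [-0.    -1.    -0.   ]] -0.00038603831722417564 2.45
cap [([0.4886, -0.0283, 0.0516], 0.79)]
start_hole [([0.5246, -0.031, 0.0364], 0.57)]
index_base []
opal_disc [([0.4029, -0.0971, 0.0016], 0.97), ([0.3982, 0.0715, 0.0014], 0.65)]
```

View pics/w1.png

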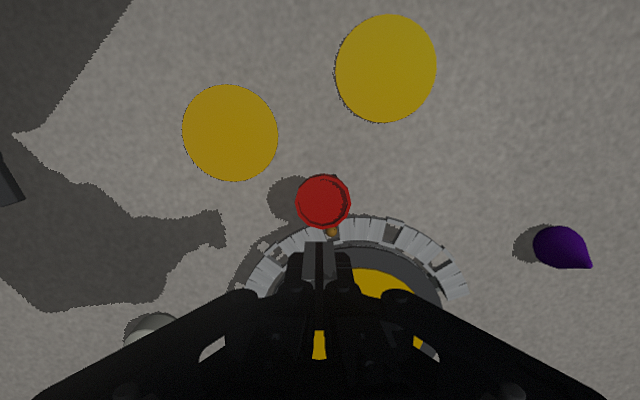

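The wrist view shows the red cap at about (323,201), the arc just below it, and the teardrop at (562,247). The fingers are shut. I'll locate the cap rim by colour.

```bash
cat >> h.py <<'E'
import cv2
def ray(c,uv,z):
    K=np.array([[c["fx"],0,c["cx"]],[0,c["fy"],c["cy"]],[0,0,1.]])
    n=cv2.undistortPoints(np.array([[uv]],float),K,np.array([c["k1"],0,0,0.]))[0,0]
    w=np.linalg.inv(c["world_to_cam"]);d=w[:3,:3]@[n[0],n[1],1];return w[:3,3]+d*(z-w[2,3])/d[2]
def red(im,c,z):
    h=cv2.cvtColor(im,cv2.COLOR_RGB2HSV);m=(((h[...,0]<6)|(h[...,0]>174))&(h[...,1]>150)&(h[...,2]>60)).astype(np.uint8)
    n,_,s,ct=cv2.connectedComponentsWithStats(m);i=1+np.argmax(s[1:,4]);return s[i],s[i][:2]+(s[i][2:4]-1)/2,ray(c,s[i][:2]+(s[i][2:4]-1)/2,z)
E
python3 - <<'E'
from h import *
o=get_obs();p=o["position"];r=rot(o);c=camera_params("wrist")
im=cv2.imread("pics/w1.png")[:,:,::-1].copy()
s,uv,x=red(im,c,.061);print(s,uv,x)
ctr=np.array([.643,-.035]);d=x[:2]-ctr;print(np.hypot(*d),np.degrees(np.arctan2(-d[1],-d[0])))
t=np.array([x[0],x[1],.075]);print(local(t-p,r))
E
```

```text
[ 295  174   56   55 2308] [322.5 201. ] [ 0.4848734  -0.02062223  0.061     ]
0.1587789103958163 -5.19537280388007
[ 0.36 12.55 -1.36]
```

Request:
{"method": "drive_tool", "body": {
  "series": [
    [[0.3,4.5,-0.7,0,0,0],[0.3,4.5,-0.6,0,0,0],[0,3,0,0,0,0],[0,0.5,0,0,0,0],[0,0,0,0,0,0]]
  ]
}}

```text
time: 3.32
position: [0.4855, -0.0186, 0.0759]
eef_rot: [0.569, 0.42, -0.419, -0.569]
wrist_force: [-0.1, 0.7, 0.2]
grip_width: -0.0003
```

```bash
python3 - <<'E'
from h import *
c=camera_params("wrist");im=snapshot("wrist");s,uv,x=red(im,c,.061);o=get_obs();print(o["position"],s,x)
a=im[60:330,170:490];b=snapshot("side")[190:270,280:440]
a=cv2.resize(a,(400,338));b=cv2.resize(b,(400,200))
cv2.imwrite("pics/w2.png",np.vstack([a,b])[:,:,::-1])
E
```

```text
[ 0.48567703 -0.01875166  0.07634976] [ 261  202   96   82 3835] [ 0.48217962 -0.0229545   0.061     ]
```

View pics/w2.png

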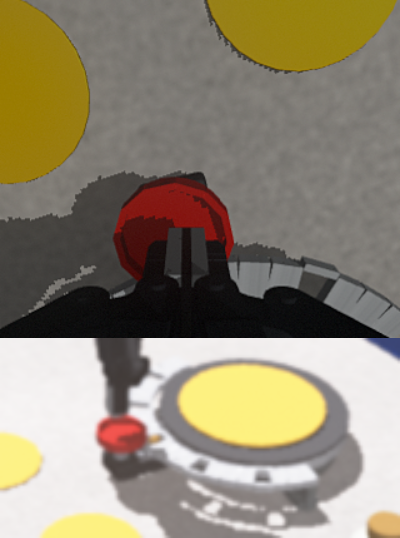

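```bash
python3 - <<'E'
from h import *
c=camera_params("wrist");o=get_obs();r=rot(o)
out=np.array([.954,-.301,0])
x=ray(c,(308.5,202),.061);print("edge->centre",x+.025*out)
x2=ray(c,(308.5,247),.061);print("wide",x2)
for u in(261,357):print(ray(c,(u,247),.061))
print(o["position"])
print(local(x2-o["position"],r),local(x+.025*out-o["position"],r))
E
```

```text
edge->centre [ 0.48528305 -0.02401928  0.061     ]
wide [ 0.48523034 -0.02414493  0.061     ]
[ 0.47773572 -0.04817451  0.061     ]
[4.92870412e-01 4.01852882e-04 6.10000000e-02]
[ 0.48576993 -0.01888865  0.0765114 ]
[-0.52  1.55 -0.1 ] [-0.5   1.55 -0.1 ]
```

Request:
{"method": "drive_tool", "body": {
  "series": [
    [[-0.5,0,-0.1,0,0,0],[0,0.8,0,0,0,0],[0,0.8,0,0,0,0],[0,0.8,0,0,0,0],[0,0.5,0,0,0,0],[0,0.3,0,0,0,0],[0,0.2,0,0,0,0],[0,0,0,0,0,0]]
  ]
}}

```text
time: 4.42
position: [0.4846, -0.0241, 0.0413]
eef_rot: [-0.569, -0.419, 0.419, 0.57]
wrist_force: [-1.9, -0.3, 6.5]
grip_width: 0.0001
```

Request:
{"method": "drive_tool", "body": {
  "series": [
    [[0,0.15,0,0,0,0],[0,0,0,0,0,0],[0.67,0,0.12,0,0,0],[0.67,0,0.12,0,0,0],[0.68,0,0.07,0,0,0],[0.68,0,0.07,0,0,0],[0.68,0,0.01,0,0,0],[0.68,0,0.01,0,0,0],[0,0,0,0,0,0]]
  ]
}}

```text
time: 5.55
position: [0.4936, 0.0162, 0.0401]
eef_rot: [0.57, 0.42, -0.419, -0.569]
wrist_force: [0.2, 1.3, 7.6]
grip_width: -0.0
```

```bash
python3 - <<'E'
from h import *
c=camera_params("wrist");im=snapshot("wrist");o=get_obs();s,uv,x=red(im,c,.046);print(o["position"],o["wrist_force"],s)
for v in (s[1],):
    print(ray(c,(uv[0],v),.046)+.025*np.array([.954,-.301,0]))
print(ray(c,(s[0],uv[1]),.046),ray(c,(s[0]+s[2]-1,uv[1]),.046))
a=im[100:340,170:490];b=snapshot("side")[190:270,280:440]
cv2.imwrite("pics/w3.png",np.vstack([cv2.resize(a,(480,360)),cv2.resize(b,(480,240))])[:,:,::-1])
E
```

```text
[0.49352134 0.01603973 0.04007665] [-0.24493234  0.49789043  6.90172553] [ 263  213  108   81 3724]
[0.4927992  0.01553823 0.046     ]
[ 0.48021917 -0.0062901   0.046     ] [0.49487206 0.04075052 0.046     ]
```

View pics/w3.png

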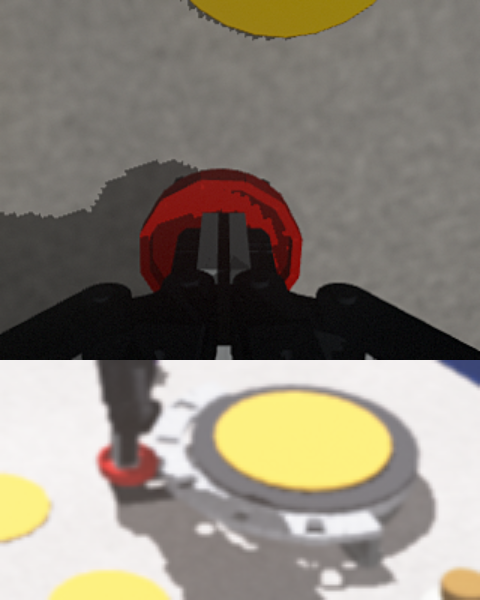

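The cap follows the fingertips without slip: they are centred in it at 14.8°, and the disc is still centred. I'll carry on with the second half.

Request:
{"method": "drive_tool", "body": {
  "series": [
    [[0.68,0,-0.05,0,0,0],[0.68,0,-0.05,0,0,0],[0.67,0,-0.11,0,0,0],[0.67,0,-0.11,0,0,0],[0.66,0,-0.17,0,0,0],[0.66,0,-0.17,0,0,0],[0,0,0,0,0,0]]
  ]
}}

```text
time: 6.52
position: [0.5119, 0.0526, 0.0401]
eef_rot: [0.57, 0.42, -0.419, -0.569]
wrist_force: [0.0, -0.0, 6.6]
grip_width: 0.0
```

```bash
python3 - <<'E'
from h import *
c=camera_params("wrist");im=snapshot("wrist");o=get_obs();s,uv,x=red(im,c,.046);print(o["position"],o["wrist_force"],s)
m=ray(c,(uv[0],s[1]),.046)+.025*np.array([.954,-.301,0])
for C in ((.641,-.0355),(.643,-.035)):
  for P in (m,o["position"]):
    f=lambda P:np.degrees(np.arctan2(C[1]-P[1],C[0]-P[0]));print(P,f(P)-f([.4853,-.0241]))
E
```

```text
[0.51178547 0.05251123 0.0400872 ] [-0.18618755 -0.40827942  6.86889389] [ 260  212  110   83 3773]
[0.51042077 0.05126322 0.046     ] -29.414410432580684
[0.51178547 0.05251123 0.0400872 ] -30.07215737301816
[0.51042077 0.05126322 0.046     ] -29.096291052370184
[0.51178547 0.05251123 0.0400872 ] -29.746696073189185
```

Request:
{"method": "drive_tool", "body": {
  "series": [
    [[0,-0.3,0,0,0,0],[0,-0.3,0,0,0,0],[0,-0.3,0,0,0,0],[0,-0.2,0,0,0,0],[0,0,0,0,0,0]]
  ]
}}

```text
time: 7.2
position: [0.5116, 0.0522, 0.0509]
eef_rot: [0.57, 0.419, -0.419, -0.569]
wrist_force: [1.2, -0.6, 3.6]
grip_width: -0.0001
```

At 3 mm pressed the spring still pushes with 3.6 N, so the pin has risen into the hole. Now I'll lift clear and back away.

Request:
{"method": "drive_tool", "body": {
  "series": [
    [[0,-0.4,0,0,0,0],[0,-0.5,0,0,0,0],[0,-2,0,0,0,0],[0,-4,0,0,0,0],[0,-5,1,0,0,0],[0,-3,4,0,0,0],[0,0,2,0,0,0],[0,0,0,0,0,0]]
  ]
}}

```text
time: 8.2
position: [0.4433, 0.0733, 0.2003]
eef_rot: [-0.569, -0.419, 0.419, 0.569]
wrist_force: [0.4, 0.4, -0.3]
grip_width: 0.0001
```

```bash
python3 - <<'E'
from h import *
c=camera_params("wrist");im=snapshot("wrist");o=get_obs();s,uv,x=red(im,c,.061);print(o["position"],o["time"],s,x)
C=(.642,-.0352);f=lambda P:np.degrees(np.arctan2(C[1]-P[1],C[0]-P[0]));print(f(x)-f([.4853,-.0241]))
sc=snapshot("scene");sd=snapshot("side")
for n in("scene","side"):
  for l in("cap","opal_disc","teardrop","oil_pot"):print(n,l,[(np.round(d["location"],3).tolist(),round(d["conf"],2)) for d in pinpoint(n,l)[:3]])
a=cv2.resize(sd[150:310,260:480],(440,320));b=cv2.resize(sc[180:310,200:420],(440,260))
cv2.imwrite("pics/e.png",np.vstack([a,b])[:,:,::-1]);cv2.imwrite("pics/e2.png",im[:,:,::-1])
E
```

```text
[0.44426273 0.07312649 0.20002417] 8.25 [292 233  49  20 347] [0.49450885 0.05488552 0.061     ]
-27.36416207384824
scene cap [([0.51, 0.048, 0.059], 0.56)]
scene opal_disc [([0.394, 0.067, -0.002], 0.94), ([0.641, -0.038, 0.042], 0.71)]
scene teardrop [([0.621, 0.202, 0.003], 0.54)]
scene oil_pot [([0.607, -0.267, 0.001], 0.86)]
side cap [([0.511, 0.056, 0.05], 0.79)]
side opal_disc [([0.392, 0.071, 0.001], 0.96), ([0.645, -0.034, 0.036], 0.81), ([0.408, -0.099, 0.002], 0.81)]
side teardrop [([0.627, 0.198, 0.004], 0.66)]
side oil_pot [([0.602, -0.271, 0.002], 0.75)]
```

View pics/e.png

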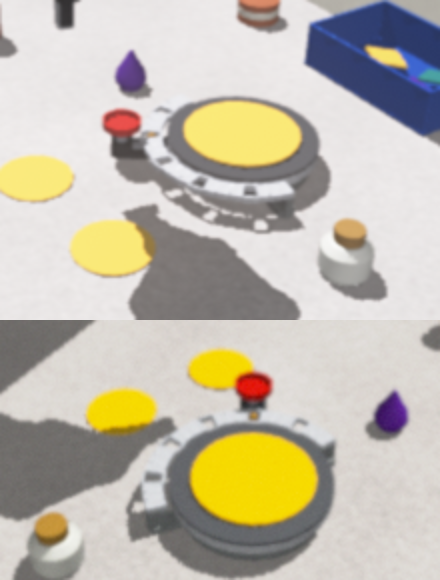

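View pics/e2.png

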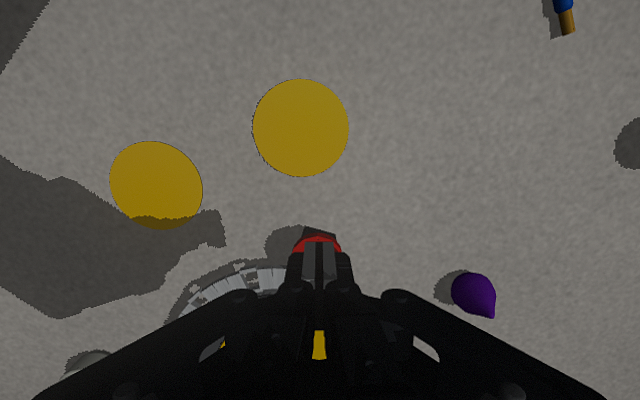

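The final views show the cap up with the brass pin visible in the next hole towards the teardrop. One hole is left beyond it on that side. The disc is centred and the teardrop and oil pot are where they were. In the wrist view the hand hides the cap, so that colour estimate is void. I'll check the cap height from two views, then hand in.

```bash
python3 - <<'E'
from h import *
def go(ns):
    A=[]
    for n in ns:
        im=snapshot(n);c=camera_params(n)
        K=c
        w=np.linalg.inv(c["world_to_cam"])
        # restrict to neighbourhood of the cap
        q=c["world_to_cam"]@[.512,.052,.058,1];u=np.array([c["cx"]+c["fx"]*q[0]/q[2],c["cy"]+c["fy"]*q[1]/q[2]]).astype(int)
        z=np.zeros_like(im);sl=np.s_[u[1]-20:u[1]+20,u[0]-20:u[0]+20];z[sl]=im[sl]
        s,uv,x=red(z,c,.058);d=x-w[:3,3];d/=np.linalg.norm(d);A.append((w[:3,3],d))
    M=[np.eye(3)-np.outer(d,d) for _,d in A];return np.linalg.solve(sum(M),sum(m@p for m,(p,_) in zip(M,A)))
P=go(("scene","side"));C=(.642,-.0352);f=lambda P:np.degrees(np.arctan2(C[1]-P[1],C[0]-P[0]))
print(P,f(P)-f([.4853,-.0241]))
if P[2]>.05 and abs(f(P)-f([.4853,-.0241])+30)<4: print("finish",finish_job())
E
```

```text
[0.51138154 0.04854154 0.05555436] -28.612734249356933
the job is handed in; nothing more can be done
finish None
```

The turntable is indexed one hole on towards the teardrop, and the job is handed in; the arm was clear at about 8.4 s. With shut fingertips in the red cap I pressed it about 14 mm, swung it 30° clockwise seen from above, and let it spring up.

- **Pin locked:** while I eased off, the spring still pushed with 3.6 N at 3 mm pressed, so the pin had risen into the hole. In the last pictures the brass pin shows in the next hole on the teardrop's side.
- **Cap position:** two-view triangulation put the middle of the red cap at 56 mm height, consistent with fully up, and at −28.6° of turn. The hole is at −30°; the 1.4° difference is within measuring error.
- **Other things:** the opal disc is still centred on the turntable, and the teardrop and oil pot are where they were, to within measuring error.
- **Hand:** it was about 20 cm above the table and touching nothing.
- **Check that failed:** the last wrist-camera colour estimate (−27.4°) is void, because the hand hid most of the cap.

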